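Put the press nests back on the peg rail in order of size

TASK

The four white press nests have to go back on the peg rail in order of size, ready for the next changeover: the smallest over the peg with the smallest pad, and so on up to the largest over the peg with the largest pad, each sitting flat and fully down with its hollow face up. One nest is parked in the blue stand between two punches: lift it out through the open sides and leave both punches standing in their holes.

Things in the scene. Friction and masses are not known exactly. Their poses are not given: they have to be found in the camera images.
- nest_1: smallest press nest: white plastic ring, outside diameter 32 mm, height 20 mm, upright bore of 22 mm right through it and a 6 mm deep hollow in its top face. Origin at the centre of its underside, z up the bore; round, so its yaw means nothing. It starts standing on the bench.
- nest_2: second smallest press nest: white plastic ring, outside diameter 41 mm, height 26 mm, upright bore of 22 mm right through it and a 6 mm deep hollow in its top face. Origin at the centre of its underside, z up the bore; round, so its yaw means nothing. It starts parked in the punch stand, over a short spigot between the two punches, its underside 24 mm above the bench.
- nest_3: second largest press nest: white plastic ring, outside diameter 50 mm, height 32 mm, upright bore of 22 mm right through it and a 6 mm deep hollow in its top face. Origin at the centre of its underside, z up the bore; round, so its yaw means nothing. It starts standing on the bench.
- nest_4: largest press nest: white plastic ring, outside diameter 60 mm, height 38 mm, upright bore of 22 mm right through it and a 6 mm deep hollow in its top face. Origin at the centre of its underside, z up the bore; round, so its yaw means nothing. It starts standing on the bench.
- peg_1: place of nest_1 on the fixed peg rail: brass peg, 14 mm thick, 20 mm tall, tapering to 4 mm, on a grey pad of 40 mm diameter (the smallest), 51.5 mm from peg_2. Origin at the foot of the peg, on top of the pad, 12 mm above the bench; x along the row to the larger pads, z up. Nests on neighbouring pegs stand 15 mm apart: the fingers fit only on the two sides across the row.
- peg_2: place of nest_2 on the fixed peg rail: brass peg, 14 mm thick, 20 mm tall, tapering to 4 mm, on a grey pad of 49 mm diameter, 60.5 mm from peg_3. Origin at the foot of the peg, on top of the pad, 12 mm above the bench; x along the row to the larger pads, z up. Nests on neighbouring pegs stand 15 mm apart: the fingers fit only on the two sides across the row.
- peg_3: place of nest_3 on the fixed peg rail: brass peg, 14 mm thick, 20 mm tall, tapering to 4 mm, on a grey pad of 58 mm diameter, 70 mm from peg_4. Origin at the foot of the peg, on top of the pad, 12 mm above the bench; x along the row to the larger pads, z up. Nests on neighbouring pegs stand 15 mm apart: the fingers fit only on the two sides across the row.
- peg_4: place of nest_4 on the fixed peg rail: brass peg, 14 mm thick, 20 mm tall, tapering to 4 mm, on a grey pad of 68 mm diameter (the largest), at the large end of the row. Origin at the foot of the peg, on top of the pad, 12 mm above the bench; x along the row to the larger pads, z up. Nests on neighbouring pegs stand 15 mm apart: the fingers fit only on the two sides across the row.
- punch_a: press punch, brass, with a knob on top, loose in a hole of the fixed blue stand (56 x 140 x 24 mm, 3 mm foot plate); flange 26 mm across, top 66 mm above the bench. Origin at the lower end of its shank, 4 mm above the bench, z up. The punches are 92 mm apart; nest_2 starts midway on their line, 12 mm from each flange: room for fingers is only on the two sides across that line.
- punch_b: press punch, steel, with a slim top, loose in a hole of the fixed blue stand (56 x 140 x 24 mm, 3 mm foot plate); flange 26 mm across, top 68 mm above the bench. Origin at the lower end of its shank, 4 mm above the bench, z up. The punches are 92 mm apart; nest_2 starts midway on their line, 12 mm from each flange: room for fingers is only on the two sides across that line.
Things that resemble listed ones, but are neither listed nor needed, are in the scene too. What is shaped like the nest_2 but orange is not meant. Leave any pink look-alike of the nest_1 alone.

How it is judged (in metres and radians):
At the end, for the whole second after the job is handed in: Each nest stands over its own peg, smallest on the smallest pad to largest on the largest: centre within 8 mm of the peg, underside within 4 mm of the pad, upright within 0.1 rad and at rest; both punches within 20 mm of where they stood and upright within 0.2 rad (horizontal distance between nest_1 and peg_1 below 0.008 m and z of nest_1 in the frame of peg_1 between -0.004 and 0.004 m and angle between each of nest_1, nest_2, nest_3, nest_4's own z axis and vertical below 0.1 rad and linear speed of each of nest_1, nest_2, nest_3, nest_4 below 0.02 m/s and horizontal distance between nest_2 and peg_2 below 0.008 m and z of nest_2 in the frame of peg_2 between -0.004 and 0.004 m and horizontal distance between nest_3 and peg_3 below 0.008 m and z of nest_3 in the frame of peg_3 between -0.004 and 0.004 m and horizontal distance between nest_4 and peg_4 below 0.008 m and z of nest_4 in the frame of peg_4 between -0.004 and 0.004 m and distance of each of punch_a, punch_b from where it was at the start of the episode below 0.02 m and angle between each of punch_a, punch_b's own z axis and vertical below 0.2 rad); the robot touches nothing.
It fails at once if a punch is knocked over or pulled out of its hole (angle between any of punch_a, punch_b's own z axis and vertical above 0.3 rad or distance of any of punch_a, punch_b from where it was at the start of the episode above 0.025 m).
It also fails if it takes over 102 s, if anything falls off the work surface, if the arm or the gripper's body presses on something with over 40 N, if the wrist force passes 120 N, or if a joint passes its speed limit or range.

ROBOT

A 6-joint arm with a two-finger parallel gripper is mounted at the origin on a cart in front of the work surface, level with it; the furniture and walls round the work are solid. World frame = base frame: x ahead of the robot, y to its left, z up, the work surface at z = 0. Lengths are in mm, angles in rad, forces in N, time in s.
With the tool pointing down it reaches from about 225 to 875 mm from the base axis. Payload 3.4 kg.
Tool frame: the origin (TCP) lies on the centre line of the jaws, within the pads' length; the fingertips stand 25 mm ahead of it and the grasp point (between the pads) lies 6 mm ahead of it; z points along the fingers, y is the line along which they close (so a half turn about z gives the same grasp; the last joint's range is limited). The gripper opens to 85 mm and grips with 20 to 120 N. Pads are 22 mm wide; open, the fingers measure 114 mm over their backs; the gripper's body (76 mm by 85 mm) begins 54 mm behind the grasp point. The pads swing forward as they close: fully open they stand 13 mm farther back than shut.
Start: joints at [-0.121, 0.276, 1.505, -0, 1.361, -0.121], TCP at [575.031, -0.009, 256.328] pointing down, gripper open.
Joint ranges: [-2.89, 2.89], [-0.75, 2.08], [0.22, 2.7], [-1.18, 4.32], [0.11, 2.71], [-2.7, 2.7]. Speed limits (rad/s): [2.57, 2.57, 3.14, 3.14, 3.14, 3.14].

INTERFACE

Orientations are given as a rotation vector (axis times angle).
In Python, from workcell import ctrl gives the robot as it stands. The module is installed in compiled form; this text tells all that it offers.
- The arm moves only by the tool arm_command, never from a script. Its argument "increments" is a list of rows, each an object of numbers: "x", "y", "z": the shift along the tool's x, y, z in units of 25 mm (1.0 is 25 mm); "roll": the turn about the tool's z in units of 5 degrees (1.0 is 5 degrees). In form: [{"x": .., "y": .., "z": .., "roll": ..}, ...]. A call has 1 to 20 rows; each row shifts and turns the commanded pose from where the row before left it, along the tool's axes as they then stand; what a row does not reach is not made up. A row lasts 1/12 s, in which the tool goes at most 41.7 mm and 7.16 degrees, less where a joint would pass 70% of its speed; a pose out of reach is approached as far as the arm can. A call is refused whole if a number of a shift passes 1 or a number of a turn 1, either way. A call with a gripper value outside its range is refused whole. "gripper" is the closure, from 0 (fully open) to 1 (shut), set as the call begins (left out, the last holds). The fingers move at their own pace and stop on an object; "grip_force" is the grip in N (left out, the last holds). Time passes only in rows, so rows that do not move let the fingers close. It gives the time, the measured TCP pose, the force, the opening and the grip force at its end, in the units of the state.
- ctrl.get_obs(): the state, without advancing time (a new reading comes with each control period).
- ctrl.read_camera(name): name is "scene" or "side" or "wrist"; returns the picture (400x640x3 uint8, red, green, blue); there is no depth.
- ctrl.camera_info(name): a dict with "camera_matrix" (3x3 intrinsics, pixels), "dist_coeffs" ([k1, k2, p1, p2, k3] as OpenCV has them; the pictures are not rectified), "eye" and "orientation" of the camera in the world; the wrist camera has in their place "mount" (4x4, takes a point from camera to tool coordinates, whose origin is the TCP and whose axes are the flange's). Camera axes: x right, y down, z forward; pixel columns grow to the right and rows downward; lengths in mm; the calibration is good to about 2 mm. A picture is of the moment at which its call begins: read the wrist's pose just before it. camera_info takes no time and is no camera call.
- ctrl.job_done(): hands the job in; it is judged then, once.
The state is a dict: "time_s": time; "q": joint angles; "joint_velocities": joint speeds; "tau": joint torques, N m; "position": TCP position; "orientation": TCP orientation; "force": force on the tool from outside, world axes, zero at the start; "ft_torque": the same for the moment, N m; "grip_width": finger opening in mm; "grip_force": force on a finger pad.
Only numpy, scipy, OpenCV 4.12 (cv2) and the standard library are available. Lean on these libraries where they do the work, as an engineer would, in place of code of your own. Each camera call takes 0.05 s, during which the arm holds its last target. There are 200 camera calls.

## Working session

There is one attempt and no reset: what is moved stays moved. The work goes in short steps, Python scripts to look and compute and a tool call to move; the robot and the scene stay as the last step left them, time stands still between calls to the robot, and variables do not carry over. Pictures are saved under pics/ and viewed, at most 14 in all, crops included, and the job is handed in when it is done.

Besides the shell and the picture viewer there is one more tool, called after "Call:" as name([rows], argument=value, ...), one row to a line, values as JSON. arm_command: Moves the arm, as the interface text tells. Its arguments: {"type":"object","properties":{"increments":{"type":"array","items":{"type":"object","properties":{"x":{"type":"number"},"y":{"type":"number"},"z":{"type":"number"},"roll":{"type":"number"}}}},"gripper":{"type":"number"},"grip_force":{"type":"number"}},"required":["increments"]}

```bash
mkdir -p pics; cat > h.py <<'E'
import numpy as np, cv2
from workcell import ctrl
def cam(name):
    c=ctrl.camera_info(name); K=np.array(c["camera_matrix"],float); D=np.array(c["dist_coeffs"],float)
    if name=="wrist":
        o=ctrl.get_obs(); T=np.eye(4); T[:3,:3]=cv2.Rodrigues(np.array(o["orientation"],float))[0]; T[:3,3]=o["position"]
        M=T@np.array(c["mount"]); return K,D,M[:3,:3],M[:3,3]
    R=np.array(c["orientation"],float)
    if R.size==3: R=cv2.Rodrigues(R)[0]
    return K,D,R,np.array(c["eye"],float)
def ray(C,uv,z):
    K,D,R,e=C; p=cv2.undistortPoints(np.array(uv,float).reshape(-1,1,2),K,D).reshape(-1,2)
    d=np.c_[p,np.ones(len(p))]@R.T; return e+d*((z-e[2])/d[:,2])[:,None]
def proj(C,P):
    K,D,R,e=C; return cv2.projectPoints((np.array(P,float).reshape(-1,3)-e)@R,np.zeros(3),np.zeros(3),K,D)[0].reshape(-1,2)
def snap(name,fn):
    C=cam(name); im=cv2.cvtColor(ctrl.read_camera(name),cv2.COLOR_RGB2BGR); cv2.imwrite("pics/"+fn,im); return C,im
E
python3 - <<'E'
from h import *
for n in("scene","side","wrist"):
    C,im=snap(n,n+"0.png"); print(n,C[3],C[2].round(3).tolist(),C[0][0,0])
print(ctrl.get_obs())
print(ctrl.camera_info("scene"))
E
```

```text
scene [187.90078176 405.9281241  701.77243774] [[-0.686, -0.537, 0.49], [-0.727, 0.517, -0.451], [-0.011, -0.666, -0.746]] 362.1612534924732
side [ 357.77982727 -808.88717253  681.10358626] [[0.961, -0.151, 0.231], [-0.275, -0.562, 0.78], [0.012, -0.813, -0.582]] 448.13983300275146
wrist [574.19019518  82.07075598 372.61984573] [[1.0, 0.001, -0.002], [0.0, -0.949, -0.316], [-0.002, 0.316, -0.949]] 306.90622991600594
{'time_s': 0.15, 'q': array([-1.20970267e-01,  2.76463531e-01,  1.50582949e+00, -4.55264589e-06,
        1.36072656e+00, -1.20960020e-01]), 'joint_velocities': array([-3.07437703e-04, -1.62963220e-04, -3.54504007e-03, -1.58678064e-03,
       -9.54589498e-05,  5.92143472e-04]), 'tau': array([ 9.65923646e-04, -4.17143512e+01, -2.46032345e+01, -1.26433165e-04,
        7.58384820e-03, -3.43765259e-05]), 'position': array([5.74639010e+02, 5.40677826e-02, 2.55635655e+02]), 'orientation': array([-2.22065917e+00, -2.22063853e+00,  1.38709615e-03]), 'force': array([ 0.16683943, -0.65320574, -0.57330688]), 'ft_torque': array([-0.02964771, -0.01639557,  0.00881796]), 'grip_force': 0.0, 'grip_width': 85.41656523022866}
{'camera_matrix': array([[362.16125349,   0.        , 316.64929072],
       [  0.        , 362.16125349, 200.37283261],
       [  0.        ,   0.        ,   1.        ]]), 'dist_coeffs': array([-0.04697199,  0.        ,  0.        ,  0.        ,  0.        ]), 'eye': array([187.90078176, 405.9281241 , 701.77243774]), 'orientation': array([-1.06002942,  2.47264273, -0.93684917])}
```

View pics/scene0.png

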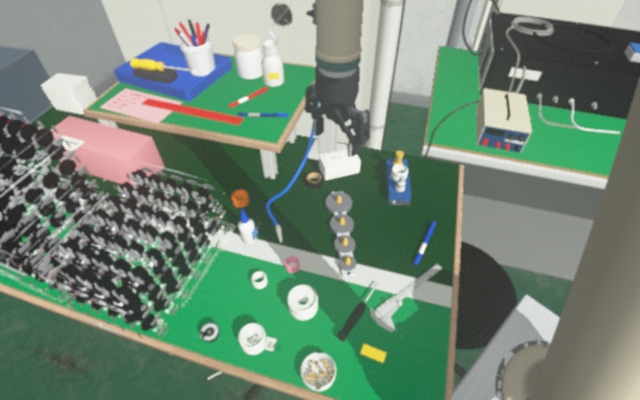

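View pics/wrist0.png

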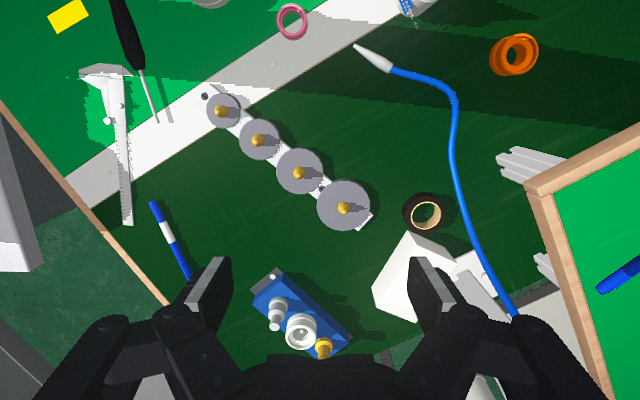

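```bash
python3 - <<'E'
import cv2
a=cv2.imread("pics/scene0.png")[255:395,185:385]; b=cv2.imread("pics/side0.png")
cv2.imwrite("pics/c1.png",cv2.resize(a,None,fx=4,fy=4,interpolation=cv2.INTER_CUBIC))
E
```

```text
(no output)
```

View pics/c1.png

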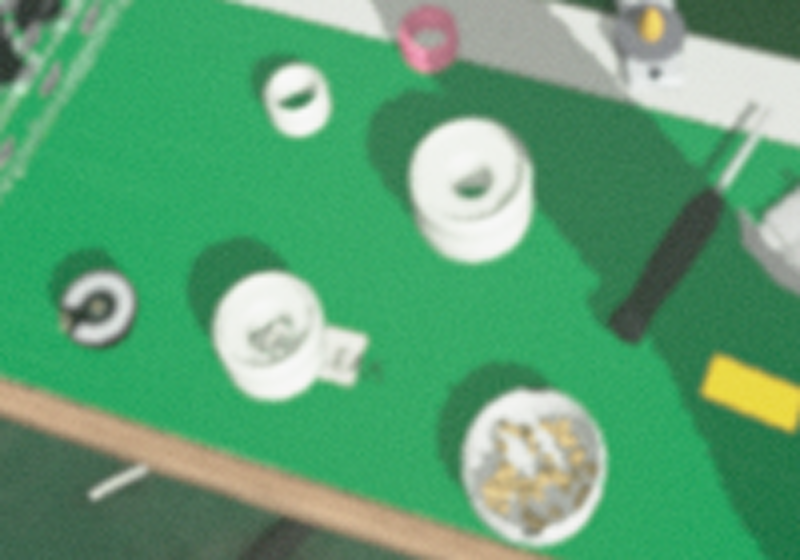

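View pics/side0.png

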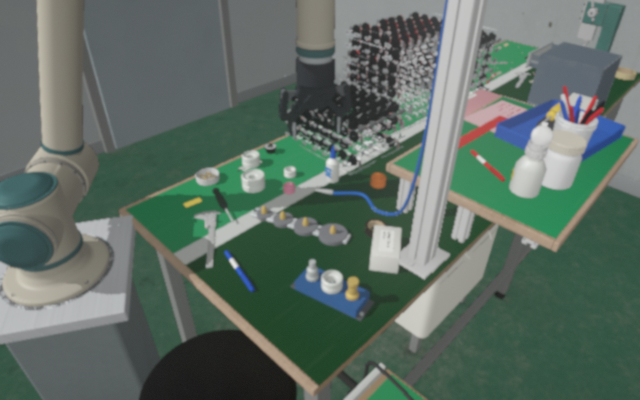

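The scene view shows nest_1 (259,278), nest_4 (302,300), a nest_3-like ring with something at its right (252,336), and nest_2 (301,332 in the wrist picture). The look-alikes are the pink ring (292,264), the orange ring (240,198), the bowl (318,370), the dark ring (208,330) and black tape (425,213 wrist). I'll measure them first.

```bash
python3 - <<'E'
from h import *
S=cam("scene"); W=cam("wrist"); Q=cam("side")
print("n1",ray(S,[[259.5,277.5]],20)," n4",ray(S,[[302,299.5]],38),"n3",ray(S,[[252,336]],32), "bowl",ray(S,[[318,368]],25))
L=ray(S,[[287,300],[317.5,300]],38);print("n4 width",np.linalg.norm(L[0]-L[1]))
L=ray(S,[[238.5,337],[266,337]],32);print("n3 width",np.linalg.norm(L[0]-L[1]))
P=ray(W,[[221,111],[259,140],[299,171],[344,205]],12);print("pads W",P.round(1).tolist(),np.linalg.norm(np.diff(P,axis=0),axis=1))
print("tips W",ray(W,[[222,110],[259,140],[299,172],[344,208]],30).round(1).tolist())
print("pads S",ray(S,[[347,266],[344.5,246],[341.5,225],[339,203]],12).round(1).tolist())
print("n2 W",ray(W,[[301,331]],50)," S",ray(S,[[400,173]],50)," side",ray(Q,[[332,275]],50))
print("punch W",ray(W,[[278,306],[323,347]],60).round(1).tolist())
print("side n1,3,4",ray(Q,[[290,168]],20),ray(Q,[[250,155]],32),ray(Q,[[253,176]],38))
E
```

```text
n1 [[560.18873844 232.34160726  20.        ]]  n4 [[452.74654809 205.92370014  38.        ]] n3 [[464.33486298 321.72794063  32.        ]] bowl [[339.13175369 270.12957794  25.        ]]
n4 width 60.42432245775815
n3 width 51.65713629061316
pads W [[460.9, 66.1, 12.0], [502.5, 33.0, 12.0], [548.6, -4.1, 12.0], [603.9, -47.6, 12.0]] [53.13012613 59.19710369 70.32971306]
tips W [[467.8, 67.9, 30.0], [506.1, 35.5, 30.0], [549.9, -1.0, 30.0], [602.5, -44.9, 30.0]]
pads S [[454.2, 73.2, 12.0], [494.8, 38.8, 12.0], [542.0, -0.1, 12.0], [595.4, -46.2, 12.0]]
n2 W [[ 549.2558294  -209.01337043   50.        ]]  S [[ 535.76085378 -209.00343571   50.        ]]  side [[ 551.50120287 -217.11627253   50.        ]]
punch W [[522.6, -161.9, 60.0], [578.0, -225.9, 60.0]]
side n1,3,4 [[567.26538511 237.55519061  20.        ]] [[467.99214191 317.09313692  32.        ]] [[458.66923497 195.22236268  38.        ]]
```

Call:
arm_command([
  {"x":0.9,"y":-0.3},
  {"x":0.9,"y":-0.3},
  {"x":0.9,"y":-0.3},
  {"x":0.9,"y":-0.3},
  {"x":0.9,"y":-0.3},
  {"x":0.9,"y":-0.3},
  {"x":0.9,"y":-0.3},
  {"x":0.9,"y":-0.3},
  {"x":0.9,"y":-0.3},
  {"x":0.9,"y":-0.3},
  {"x":0},
  {"x":0},
  {"x":0},
])

```text
validation failed for argument at $.in...
```

```bash
python3 -c "
from h import *
snap('wrist','w1.png');print(ctrl.get_obs()['position'],ctrl.get_obs()['orientation'])"
```

```text
[5.74730745e+02 2.59406630e-02 2.55776272e+02] [-2.22085425e+00 -2.22081530e+00  1.01576092e-03]
```

View pics/w1.png

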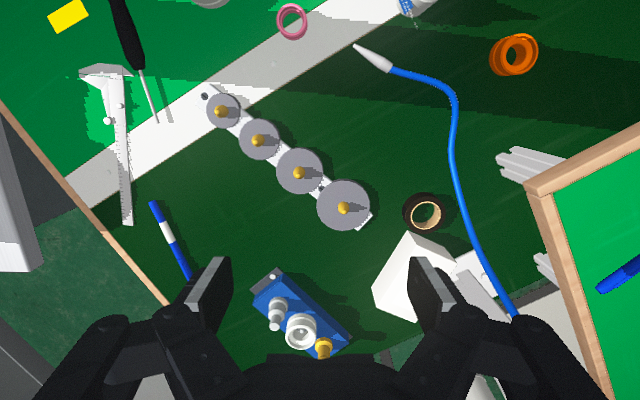

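The move was refused, so the picture is unchanged. I'll send complete rows.

Call:
arm_command([
  {"x":0.9,"y":-0.3,"z":0.0,"roll":0.0},
  {"x":0.9,"y":-0.3,"z":0.0,"roll":0.0},
  {"x":0.9,"y":-0.3,"z":0.0,"roll":0.0},
  {"x":0.9,"y":-0.3,"z":0.0,"roll":0.0},
  {"x":0.9,"y":-0.3,"z":0.0,"roll":0.0},
  {"x":0.9,"y":-0.3,"z":0.0,"roll":0.0},
  {"x":0.9,"y":-0.3,"z":0.0,"roll":0.0},
  {"x":0.9,"y":-0.3,"z":0.0,"roll":0.0},
  {"x":0.9,"y":-0.3,"z":0.0,"roll":0.0},
  {"x":0.9,"y":-0.3,"z":0.0,"roll":0.0},
  {"x":0.0,"y":0.0,"z":0.0,"roll":0.0},
  {"x":0.0,"y":0.0,"z":0.0,"roll":0.0},
])

```text
time_s: 1.2
position: [499.5, 225.8, 256.2]
orientation: [2.219, 2.224, -0.001]
force: [0.1, 0.4, 0.3]
grip_width: 85.0
grip_force: 0.0
```

```bash
python3 -c "
from h import *
snap('wrist','w2.png')"
```

```text
(no output)
```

View pics/w2.png

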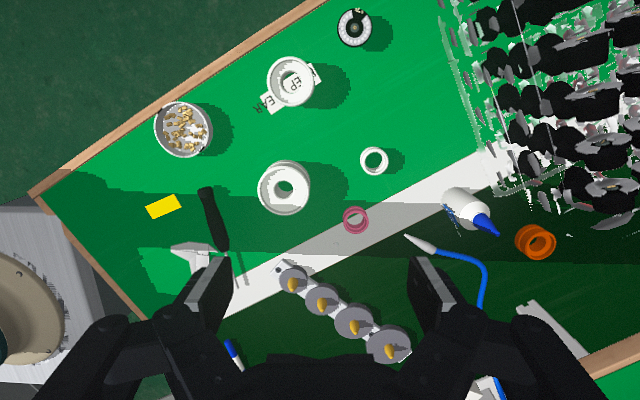

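```bash
python3 - <<'E'
import cv2
a=cv2.imread("pics/w2.png")
t=[cv2.resize(a[y:y+h,x:x+w],None,fx=5,fy=5,interpolation=cv2.INTER_CUBIC) for x,y,w,h in((250,50,80,70),(250,155,80,70))]
u=cv2.resize(a[255:375,265:425],None,fx=5,fy=5)[:250]
u=cv2.resize(a[140:182,345:405],None,fx=5,fy=5,interpolation=cv2.INTER_CUBIC)
u=cv2.copyMakeBorder(u,0,0,0,500,cv2.BORDER_CONSTANT)
cv2.imwrite("pics/c2.png",cv2.vconcat([cv2.hconcat(t),u]))
E
```

```text
(no output)
```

View pics/c2.png

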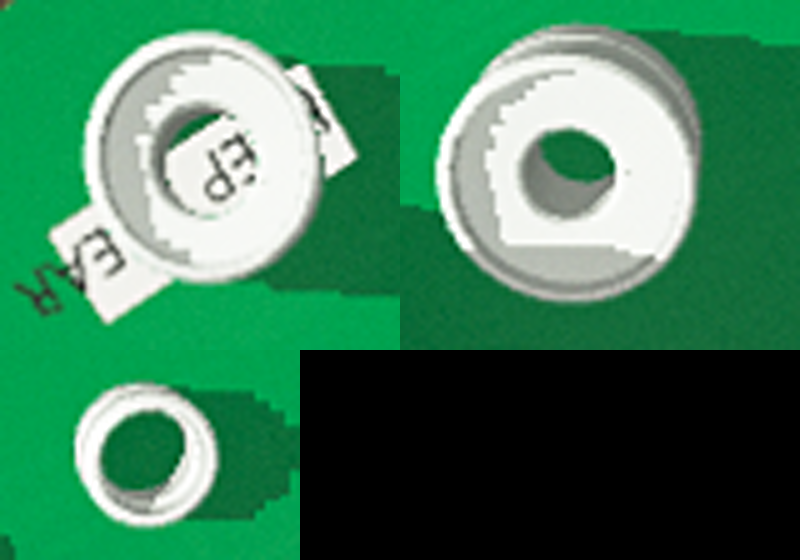

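nest_3 stands on a flat "KEEP CLEAR" label. The three bench nests have their rims at (290.6,81.2), (283.4,190.4) and (374.1,160.9), and nothing blocks them.

```bash
python3 - <<'E'
from h import *
W=cam("wrist")
print("n3",ray(W,[[290.6,81.2]],32),"n4",ray(W,[[283.4,190.4]],38),"n1",ray(W,[[374.1,160.9]],20))
for n,uv,z in(("n3",[[267,81],[314,81]],32),("n4",[[257.5,190],[309.5,190]],38),("n1",[[359.8,161],[388.4,161]],20)):
    L=ray(W,uv,z);print(n,"dia",np.linalg.norm(L[0]-L[1]))
P=ray(W,[[291,279],[321,299],[353,321.5],[389,347]],12);print(P.round(1).tolist())
print("pink",ray(W,[[355,220]],15),ctrl.get_obs()["position"])
E
```

```text
n3 [[468.60493454 321.5694587   32.        ]] n4 [[457.72873496 203.89537686  38.        ]] n1 [[562.73259594 234.60230559  20.        ]]
n3 dia 49.191315610035474
n4 dia 59.50004071441755
n1 dia 33.49945060787091
[[460.2, 69.4, 12.0], [501.3, 36.9, 12.0], [547.6, -2.0, 12.0], [603.6, -49.6, 12.0]]
pink [[543.82659946 157.89897446  15.        ]] [499.91808088 224.97249053 256.15971513]
```

Call:
arm_command([
  {"x":0.0,"y":0.0,"z":0.0,"roll":-1.0},
  {"x":0.0,"y":0.0,"z":0.0,"roll":-1.0},
  {"x":0.0,"y":0.0,"z":0.0,"roll":-1.0},
  {"x":0.0,"y":0.0,"z":0.0,"roll":-1.0},
  {"x":0.0,"y":0.0,"z":0.0,"roll":-1.0},
  {"x":0.0,"y":0.0,"z":0.0,"roll":-1.0},
  {"x":0.0,"y":0.0,"z":0.0,"roll":-1.0},
  {"x":0.0,"y":0.0,"z":0.0,"roll":-1.0},
  {"x":0.0,"y":0.0,"z":0.0,"roll":-1.0},
  {"x":0.0,"y":0.0,"z":0.0,"roll":-1.0},
  {"x":0.0,"y":0.0,"z":0.0,"roll":-0.2},
  {"x":0.0,"y":0.0,"z":0.0,"roll":0.0},
])

```text
time_s: 2.25
position: [500.4, 224.0, 256.2]
orientation: [1.052, 2.96, -0.001]
force: [-0.5, -0.6, 0.0]
grip_width: 85.5
grip_force: 0.0
```

```bash
cat >> h.py <<'E'
def go(x,y,z):
    o=ctrl.get_obs(); R=cv2.Rodrigues(np.array(o["orientation"],float))[0]
    print("at",np.round(o["position"],1),"t",o["time_s"],"units",(R.T@(np.array([x,y,z])-o["position"])/25).round(2))
def yaw():
    R=cv2.Rodrigues(np.array(ctrl.get_obs()["orientation"],float))[0]; return np.degrees(np.arctan2(R[1,1],R[0,1]))
E
python3 -c "
from h import *
print(yaw(),ctrl.get_obs()['q']);go(457.7,203.9,110);go(457.7,203.9,32);C,im=snap('wrist','w3.png')"
```

```text
50.85171624444769 [ 2.94244384e-01  2.35749978e-01  1.56135866e+00 -4.96631198e-04
  1.34456142e+00 -5.93174136e-01]
at [500.4 224.  256.2] t 2.25 units [ 0.82 -1.7   5.85]
at [500.4 224.  256.2] t 2.25 units [ 0.82 -1.7   8.97]
```

View pics/w3.png

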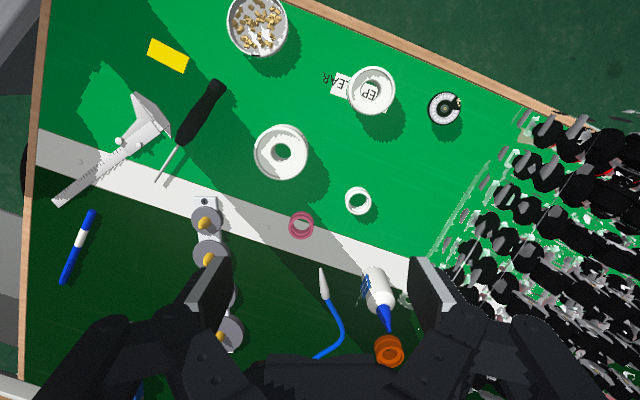

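```bash
python3 -c "
from h import *
W=cam('wrist')
print('n4',ray(W,[[280,152]],38),'n1',ray(W,[[358,200.5]],20),'n3',ray(W,[[371,91]],32),'p1',ray(W,[[206,220]],12))"
```

```text
n4 [[454.72704255 205.35575851  38.        ]] n1 [[560.20732244 235.88837655  20.        ]] n3 [[466.9598988  321.50570164  32.        ]] p1 [[461.54526801  68.58022539  12.        ]]
```

Call:
arm_command([
  {"x":0.2,"y":-0.4,"z":1.0,"roll":0.0},
  {"x":0.2,"y":-0.4,"z":1.0,"roll":0.0},
  {"x":0.2,"y":-0.4,"z":1.0,"roll":0.0},
  {"x":0.2,"y":-0.5,"z":1.0,"roll":0.0},
  {"x":0.0,"y":0.0,"z":1.0,"roll":0.0},
  {"x":0.0,"y":0.0,"z":0.5,"roll":0.0},
  {"x":0.0,"y":0.0,"z":0.0,"roll":0.0},
  {"x":0.0,"y":0.0,"z":0.0,"roll":0.0},
])

```text
time_s: 2.97
position: [457.7, 204.3, 118.6]
orientation: [-1.05, -2.96, 0.001]
force: [-0.3, -0.3, -0.5]
grip_width: 85.1
grip_force: 0.0
```

```bash
python3 -c "
from h import *
go(457.7,203.9,34);snap('wrist','w4.png')"
```

```text
at [457.7 204.3 118.6] t 2.9667 units [-0.01 -0.01  3.38]
```

View pics/w4.png

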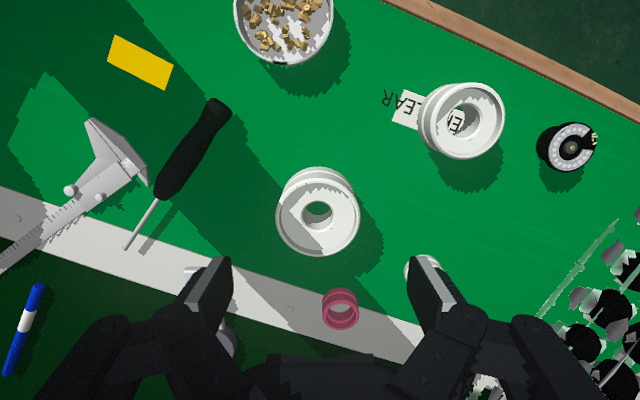

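```bash
python3 -c "
from h import *
print(ray(cam('wrist'),[[318,213]],38))"
```

```text
[[454.20654801 206.9962234   38.        ]]
```

Call:
arm_command([
  {"x":0.0,"y":0.0,"z":1.0,"roll":0.0},
  {"x":0.0,"y":0.0,"z":1.0,"roll":0.0},
  {"x":0.0,"y":0.0,"z":0.9,"roll":0.0},
  {"x":0.0,"y":0.0,"z":0.5,"roll":0.0},
  {"x":0.0,"y":0.0,"z":0.0,"roll":0.0},
])

```text
time_s: 3.43
position: [457.3, 204.3, 32.7]
orientation: [-1.049, -2.959, 0.002]
force: [-0.1, -0.5, 0.6]
grip_width: 85.2
grip_force: 0.0
```

Call:
arm_command([
  {"x":0.0,"y":0.0,"z":0.0,"roll":0.0},
  {"x":0.0,"y":0.0,"z":0.0,"roll":0.0},
  {"x":0.0,"y":0.0,"z":0.0,"roll":0.0},
  {"x":0.0,"y":0.0,"z":0.0,"roll":0.0},
  {"x":0.0,"y":0.0,"z":0.0,"roll":0.0},
  {"x":0.0,"y":0.0,"z":0.0,"roll":0.0},
  {"x":0.0,"y":0.0,"z":0.0,"roll":0.0},
  {"x":0.0,"y":0.0,"z":0.0,"roll":0.0},
  {"x":0.0,"y":0.0,"z":0.0,"roll":0.0},
  {"x":0.0,"y":0.0,"z":0.0,"roll":0.0},
], gripper=1.0, grip_force=40)

```text
time_s: 4.27
position: [459.4, 205.0, 35.7]
orientation: [1.048, 2.958, 0.004]
force: [-0.3, -0.2, 6.2]
grip_width: 57.7
grip_force: 43.5
```

Call:
arm_command([
  {"x":0.0,"y":0.0,"z":-0.4,"roll":0.0},
  {"x":0.0,"y":0.0,"z":-0.8,"roll":0.0},
  {"x":0.0,"y":0.0,"z":-1.0,"roll":0.0},
  {"x":0.0,"y":0.0,"z":-1.0,"roll":0.0},
  {"x":0.0,"y":0.0,"z":0.0,"roll":0.0},
])

```text
time_s: 4.68
position: [461.1, 205.6, 118.9]
orientation: [1.046, 2.953, 0.01]
force: [0.2, 0.7, 0.0]
grip_width: 57.7
grip_force: 43.2
```

```bash
python3 -c "
from h import *
snap('wrist','w5.png');go(603.7,-48,115)"
```

```text
at [460.  205.2 116.9] t 4.7333 units [-10.84  -4.26   0.1 ]
```

View pics/w5.png

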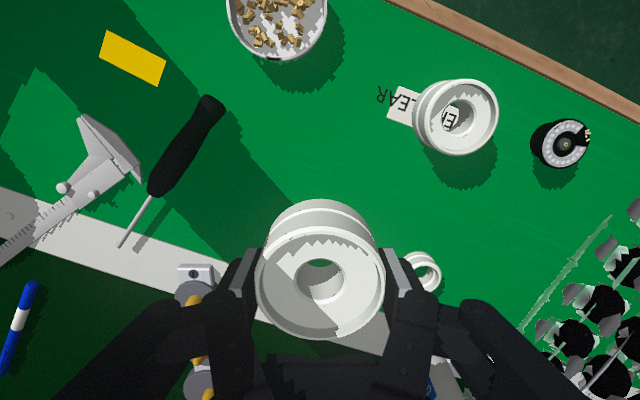

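```bash
python3 -c "
from h import *
W=cam('wrist');p=ray(W,[[321,283]],119.3)[0];R=cv2.Rodrigues(np.array(ctrl.get_obs()['orientation'],float))[0]
print(p,R.T@(p-ctrl.get_obs()['position']));a=ray(W,[[256,283],[385,283]],119.3);print(np.linalg.norm(a[0]-a[1]))"
```

```text
[456.59756242 208.8977482  119.3       ] [ 4.92328081  0.72755332 -2.41062736]
56.285743971186236
```

Call:
arm_command([
  {"x":-0.9,"y":-0.35,"z":0.0,"roll":0.0},
  {"x":-0.9,"y":-0.35,"z":0.0,"roll":0.0},
  {"x":-0.9,"y":-0.35,"z":0.0,"roll":0.0},
  {"x":-0.9,"y":-0.35,"z":0.0,"roll":0.0},
  {"x":-0.9,"y":-0.35,"z":0.0,"roll":0.0},
  {"x":-0.9,"y":-0.35,"z":0.0,"roll":0.0},
  {"x":-0.9,"y":-0.35,"z":0.0,"roll":0.0},
  {"x":-0.9,"y":-0.35,"z":0.0,"roll":0.0},
  {"x":-0.9,"y":-0.35,"z":0.0,"roll":0.0},
  {"x":-0.9,"y":-0.35,"z":0.0,"roll":0.0},
  {"x":-0.9,"y":-0.35,"z":0.0,"roll":0.0},
  {"x":-0.9,"y":-0.4,"z":0.0,"roll":0.0},
  {"x":0.0,"y":0.0,"z":0.0,"roll":0.0},
  {"x":0.0,"y":0.0,"z":0.0,"roll":0.0},
])

```text
time_s: 5.9
position: [600.4, -49.0, 112.5]
orientation: [-1.051, -2.958, 0.0]
force: [0.3, -0.1, -2.2]
grip_width: 57.8
grip_force: 43.1
```

```bash
python3 -c "
from h import *
snap('wrist','w6.png');go(603.7,-48,115)"
```

```text
at [599.7 -47.9 112.6] t 5.95 units [-0.12  0.1  -0.1 ]
```

View pics/w6.png

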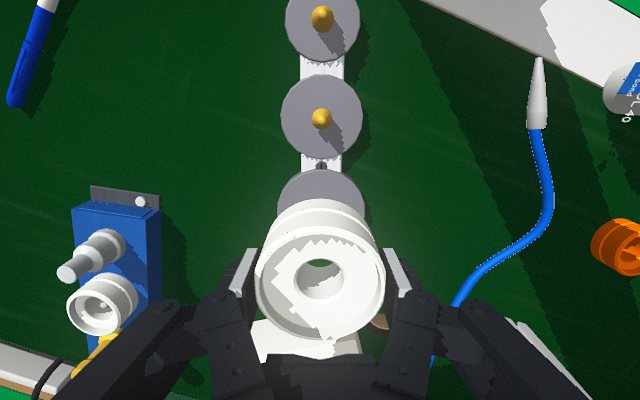

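```bash
python3 -c "
from h import *
W=cam('wrist');o=ctrl.get_obs()['position'];R=cv2.Rodrigues(np.array(ctrl.get_obs()['orientation'],float))[0];z=o[2]
f=lambda uv,h:((ray(W,uv,h)-o)@R).round(1).tolist()
print('pads tool',f([[322.5,21],[321.5,117],[321,215]],12));print('tips tool',f([[323,16],[322,116]],31))
print('pad edge w',f([[281,117],[362,117]],12))
for d in(3,-1,-5): print('nest',d,f([[321,283],[256,283],[385,283]],z+d))
print('world',ray(W,[[322.5,21],[321.5,117],[321,215]],12),o)
"
```

```text
pads tool [[128.0, 2.0, 101.0], [68.4, 1.4, 100.8], [-4.1, 1.2, 100.6]]
tips tool [[126.6, 2.1, 82.0], [70.2, 1.6, 81.8]]
pad edge w [[68.4, -26.5, 100.8], [68.4, 29.4, 100.8]]
nest 3 [[5.3, 0.7, -3.0], [5.2, -27.5, -3.0], [5.3, 28.5, -3.0]]
nest -1 [[2.6, 0.8, 1.0], [2.5, -28.5, 1.0], [2.6, 29.5, 1.0]]
nest -5 [[-0.1, 0.8, 5.0], [-0.2, -29.4, 5.0], [-0.1, 30.5, 5.0]]
world [[501.32661492  34.33596537  12.        ]
 [547.28791002  -3.63254787  12.        ]
 [603.44129069 -49.49829838  12.        ]] [599.73577255 -47.9451984  112.61781434]
```

Call:
arm_command([
  {"x":-0.2,"y":0.0,"z":0.5,"roll":0.0},
  {"x":0.0,"y":0.0,"z":0.6,"roll":0.0},
  {"x":0.0,"y":0.0,"z":0.5,"roll":0.0},
  {"x":0.0,"y":0.0,"z":0.4,"roll":0.0},
  {"x":0.0,"y":0.0,"z":0.2,"roll":0.0},
  {"x":0.0,"y":0.0,"z":0.0,"roll":0.0},
  {"x":0.0,"y":0.0,"z":0.0,"roll":0.0},
])

```text
time_s: 6.53
position: [604.5, -50.7, 58.6]
orientation: [-1.048, -2.961, 0.0]
force: [0.4, -0.8, -0.3]
grip_width: 57.8
grip_force: 43.1
```

Call:
arm_command([
  {"x":0.0,"y":0.0,"z":0.1,"roll":0.0},
  {"x":0.0,"y":0.0,"z":0.1,"roll":0.0},
  {"x":0.0,"y":0.0,"z":0.1,"roll":0.0},
  {"x":0.0,"y":0.0,"z":0.0,"roll":0.0},
])

```text
time_s: 6.87
position: [604.4, -51.1, 51.2]
orientation: [-1.049, -2.961, -0.0]
force: [-0.1, -0.1, -1.6]
grip_width: 57.4
grip_force: 43.1
```

Call:
arm_command([
  {"x":0.0,"y":0.0,"z":0.08,"roll":0.0},
  {"x":0.0,"y":0.0,"z":0.06,"roll":0.0},
  {"x":0.0,"y":0.0,"z":0.0,"roll":0.0},
])

```text
time_s: 7.12
position: [604.7, -51.1, 47.9]
orientation: [1.049, 2.961, 0.0]
force: [0.1, 0.6, -0.2]
grip_width: 57.8
grip_force: 43.1
```

Call:
arm_command([
  {"x":0.0,"y":0.0,"z":0.06,"roll":0.0},
  {"x":0.0,"y":0.0,"z":0.0,"roll":0.0},
  {"x":0.0,"y":0.0,"z":0.0,"roll":0.0},
])

```text
time_s: 7.37
position: [604.7, -51.1, 47.8]
orientation: [1.048, 2.961, 0.0]
force: [-3.3, -0.5, 8.5]
grip_width: 57.7
grip_force: 44.0
```

Call:
arm_command([
  {"x":0.0,"y":0.0,"z":0.0,"roll":0.0},
  {"x":0.0,"y":0.0,"z":0.0,"roll":0.0},
  {"x":0.0,"y":0.0,"z":0.0,"roll":0.0},
  {"x":0.0,"y":0.0,"z":0.0,"roll":0.0},
  {"x":0.0,"y":0.0,"z":0.0,"roll":0.0},
  {"x":0.0,"y":0.0,"z":-0.4,"roll":0.0},
  {"x":0.0,"y":0.0,"z":-0.8,"roll":0.0},
  {"x":0.0,"y":0.0,"z":-1.0,"roll":0.0},
  {"x":0.0,"y":0.0,"z":-1.0,"roll":0.0},
  {"x":0.0,"y":0.0,"z":0.0,"roll":0.0},
], gripper=0.0)

```text
time_s: 8.2
position: [608.0, -51.7, 132.2]
orientation: [1.045, 2.952, 0.002]
force: [0.6, -0.2, 0.9]
grip_width: 85.6
grip_force: 0.0
```

```bash
python3 -c "
from h import *
snap('wrist','w7.png')
go(467.5,321.5,125)"
```

```text
at [606.9 -51.5 130. ] t 8.25 units [13.72  8.09  0.14]
```

Call:
arm_command([
  {"x":0.86,"y":0.5,"z":0.0,"roll":0.0},
  {"x":0.86,"y":0.5,"z":0.0,"roll":0.0},
  {"x":0.86,"y":0.5,"z":0.0,"roll":0.0},
  {"x":0.86,"y":0.5,"z":0.0,"roll":0.0},
  {"x":0.86,"y":0.5,"z":0.0,"roll":0.0},
  {"x":0.86,"y":0.5,"z":0.0,"roll":0.0},
  {"x":0.86,"y":0.5,"z":0.0,"roll":0.0},
  {"x":0.86,"y":0.5,"z":0.0,"roll":0.0},
  {"x":0.86,"y":0.5,"z":0.0,"roll":0.0},
  {"x":0.86,"y":0.5,"z":0.0,"roll":0.0},
  {"x":0.86,"y":0.5,"z":0.0,"roll":0.0},
  {"x":0.86,"y":0.5,"z":0.0,"roll":0.0},
  {"x":0.86,"y":0.5,"z":0.0,"roll":0.0},
  {"x":0.86,"y":0.5,"z":0.0,"roll":0.0},
  {"x":0.86,"y":0.5,"z":0.0,"roll":0.0},
  {"x":0.86,"y":0.5,"z":0.0,"roll":0.0},
  {"x":0.0,"y":0.0,"z":0.0,"roll":0.0},
  {"x":0.0,"y":0.0,"z":0.0,"roll":0.0},
])

```text
time_s: 9.75
position: [462.1, 321.5, 125.7]
orientation: [-1.045, -2.962, 0.002]
force: [0.8, -0.9, -0.6]
grip_width: 85.5
grip_force: 0.0
```

```bash
cat >> h.py <<'E'
def nestpos(C,im,guess,h):
    "white (unsaturated, bright) blob nearest to the guess: min enclosing ellipse of the top rim is approximated by the bore-free blob box"
    hsv=cv2.cvtColor(im,cv2.COLOR_BGR2HSV); m=((hsv[...,1]<60)&(hsv[...,2]>95)).astype(np.uint8)
    g=proj(C,[[*guess,h]])[0]; n,l,s,c=cv2.connectedComponentsWithStats(m)
    k=min([i for i in range(1,n) if s[i,4]>150],key=lambda i:np.linalg.norm(c[i]-g))
    return g,s[k],c[k]
E
python3 -c "
from h import *
C,im=snap('wrist','w8.png')
go(467.5,321.5,33)
g,s,c=nestpos(C,im,(467.5,321.5),32);print(g,s,c)
th=np.linspace(0,6.28,60);r=proj(C,np.c_[467.5+25*np.cos(th),321.5+25*np.sin(th),0*th+32]);print(r.min(0),r.max(0))
r=proj(C,np.c_[467.5+25*np.cos(th),321.5+25*np.sin(th),0*th]);print(r.min(0),r.max(0))"
```

```text
at [462.6 320.6 125.7] t 9.8 units [-0.13  0.16  3.71]
[324.17320291 218.55937472] [ 272  175   88   72 4206] [319.74060865 209.64122682]
[290.44614361 186.13419569] [357.92253491 248.74920797]
[293.92057748 175.13455766] [353.45152041 231.27066446]
```

Call:
arm_command([
  {"x":-0.1,"y":0.2,"z":0.8,"roll":0.0},
  {"x":0.0,"y":0.0,"z":1.0,"roll":0.0},
  {"x":0.0,"y":0.0,"z":1.0,"roll":0.0},
  {"x":0.0,"y":0.0,"z":0.6,"roll":0.0},
  {"x":0.0,"y":0.0,"z":0.25,"roll":0.0},
  {"x":0.0,"y":0.0,"z":0.0,"roll":0.0},
  {"x":0.0,"y":0.0,"z":0.0,"roll":0.0},
])

```text
time_s: 10.38
position: [468.8, 322.6, 35.3]
orientation: [1.05, 2.961, -0.0]
force: [0.3, -0.2, 0.4]
grip_width: 85.4
grip_force: 0.0
```

Call:
arm_command([
  {"x":0.0,"y":0.0,"z":0.0,"roll":0.0},
  {"x":0.0,"y":0.0,"z":0.0,"roll":0.0},
  {"x":0.0,"y":0.0,"z":0.0,"roll":0.0},
  {"x":0.0,"y":0.0,"z":0.0,"roll":0.0},
  {"x":0.0,"y":0.0,"z":0.0,"roll":0.0},
  {"x":0.0,"y":0.0,"z":0.0,"roll":0.0},
  {"x":0.0,"y":0.0,"z":0.0,"roll":0.0},
  {"x":0.0,"y":0.0,"z":0.0,"roll":0.0},
  {"x":0.0,"y":0.0,"z":0.0,"roll":0.0},
  {"x":0.0,"y":0.0,"z":0.0,"roll":0.0},
], gripper=1.0)

```text
time_s: 11.22
position: [468.9, 323.4, 36.5]
orientation: [1.047, 2.96, 0.002]
force: [-0.1, -1.2, 5.7]
grip_width: 48.2
grip_force: 41.1
```

Call:
arm_command([
  {"x":0.0,"y":0.0,"z":-0.4,"roll":0.0},
  {"x":0.0,"y":0.0,"z":-0.8,"roll":0.0},
  {"x":0.0,"y":0.0,"z":-1.0,"roll":0.0},
  {"x":0.0,"y":0.0,"z":-1.0,"roll":0.0},
  {"x":0.0,"y":0.0,"z":0.0,"roll":0.0},
  {"x":0.0,"y":0.0,"z":0.0,"roll":0.0},
])

```text
time_s: 11.72
position: [469.2, 323.8, 117.3]
orientation: [1.047, 2.959, 0.005]
force: [-0.9, 0.4, -1.7]
grip_width: 48.1
grip_force: 41.6
```

```bash
python3 -c "
from h import *
C,im=snap('wrist','w9.png')
go(548.2,-3.8,115)
o=ctrl.get_obs()['position'];R=cv2.Rodrigues(np.array(ctrl.get_obs()['orientation'],float))[0]
hsv=cv2.cvtColor(im,cv2.COLOR_BGR2HSV); m=((hsv[...,1]<45)&(hsv[...,2]>100)).astype(np.uint8)
n,l,s,c=cv2.connectedComponentsWithStats(m)
for i in range(1,n):
    if s[i,4]>2000: print(s[i],c[i])
th=np.linspace(0,6.28,80)
for dx in(-3,0,3):
    P=np.c_[dx+25*np.cos(th),25*np.sin(th),0*th+36.5-32]@R.T+o; r=proj(C,P); print(dx,r.min(0),r.max(0))
"
```

```text
at [468.1 323.2 115.8] t 11.7667 units [-10.72  -8.15   0.03]
[  97   71   95   93 3634] [147.7473858  121.11805173]
[  262   178   110   181 11794] [315.78472104 264.8498389 ]
[   0  273  137   92 4850] [ 59.26948454 320.29484536]
-3 [263.5957602  238.12272101] [370.17875047 329.00377225]
0 [263.20278845 231.93720341] [370.53747327 324.1410394 ]
3 [262.80572031 225.66048649] [370.89995304 319.20870983]
```

Call:
arm_command([
  {"x":-0.83,"y":-0.63,"z":0.0,"roll":0.0},
  {"x":-0.83,"y":-0.63,"z":0.0,"roll":0.0},
  {"x":-0.83,"y":-0.63,"z":0.0,"roll":0.0},
  {"x":-0.83,"y":-0.63,"z":0.0,"roll":0.0},
  {"x":-0.83,"y":-0.63,"z":0.0,"roll":0.0},
  {"x":-0.83,"y":-0.63,"z":0.0,"roll":0.0},
  {"x":-0.83,"y":-0.63,"z":0.0,"roll":0.0},
  {"x":-0.83,"y":-0.63,"z":0.0,"roll":0.0},
  {"x":-0.83,"y":-0.63,"z":0.0,"roll":0.0},
  {"x":-0.83,"y":-0.63,"z":0.0,"roll":0.0},
  {"x":-0.83,"y":-0.63,"z":0.0,"roll":0.0},
  {"x":-0.83,"y":-0.63,"z":0.0,"roll":0.0},
  {"x":-0.83,"y":-0.63,"z":0.0,"roll":0.0},
  {"x":0.0,"y":0.0,"z":0.0,"roll":0.0},
  {"x":0.0,"y":0.0,"z":0.0,"roll":0.0},
])

```text
time_s: 13.02
position: [548.3, -6.8, 113.7]
orientation: [-1.052, -2.957, 0.001]
force: [-0.5, 0.2, -1.2]
grip_width: 48.1
grip_force: 41.6
```

```bash
python3 -c "
from h import *
C,im=snap('wrist','w10.png')
go(548.2,-3.8,50)"
```

```text
at [547.9  -5.8 113.8] t 13.0667 units [0.03 0.07 2.55]
```

View pics/w10.png

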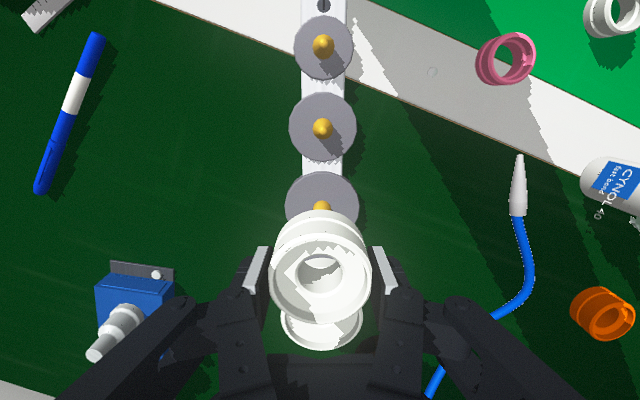

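```bash
python3 -c "
from h import *
C=cam('wrist');o=ctrl.get_obs()['position'];R=cv2.Rodrigues(np.array(ctrl.get_obs()['orientation'],float))[0]
f=lambda uv,h:((ray(C,uv,h)-o)@R).round(1).tolist()
P=[[323,47.5],[322.3,126.5],[321.5,207]]
print(f(P,12),f([[323,44],[322,125.5],[322,206]],31),ray(C,P,12).round(1).tolist(),f([[269,275],[371.5,275]],118))"
```

```text
[[112.6, 2.3, 102.1], [61.8, 2.0, 102.0], [1.9, 1.6, 101.8]] [[111.9, 2.1, 83.1], [64.2, 1.7, 83.0], [9.6, 1.8, 82.8]] [[461.6, 67.1, 12.0], [500.9, 34.9, 12.0], [547.1, -3.2, 12.0]] [[10.0, -21.4, -4.2], [10.1, 22.2, -4.2]]
```

Call:
arm_command([
  {"x":0.04,"y":0.05,"z":0.5,"roll":0.0},
  {"x":0.0,"y":0.0,"z":0.6,"roll":0.0},
  {"x":0.0,"y":0.0,"z":0.5,"roll":0.0},
  {"x":0.0,"y":0.0,"z":0.4,"roll":0.0},
  {"x":0.0,"y":0.0,"z":0.3,"roll":0.0},
  {"x":0.0,"y":0.0,"z":0.1,"roll":0.0},
  {"x":0.0,"y":0.0,"z":0.0,"roll":0.0},
  {"x":0.0,"y":0.0,"z":0.0,"roll":0.0},
])

```text
time_s: 13.73
position: [549.2, -3.9, 55.3]
orientation: [1.048, 2.961, 0.0]
force: [-0.8, 0.9, -0.5]
grip_width: 47.9
grip_force: 41.6
```

Call:
arm_command([
  {"x":0.0,"y":0.0,"z":0.08,"roll":0.0},
  {"x":0.0,"y":0.0,"z":0.06,"roll":0.0},
  {"x":0.0,"y":0.0,"z":0.0,"roll":0.0},
])

```text
time_s: 13.98
position: [549.1, -4.2, 51.7]
orientation: [1.049, 2.961, 0.0]
force: [0.5, 0.6, -1.2]
grip_width: 47.8
grip_force: 41.6
```

Call:
arm_command([
  {"x":0.0,"y":0.0,"z":0.06,"roll":0.0},
  {"x":0.0,"y":0.0,"z":0.0,"roll":0.0},
  {"x":0.0,"y":0.0,"z":0.0,"roll":0.0},
])

```text
time_s: 14.23
position: [549.0, -4.2, 50.1]
orientation: [1.049, 2.961, 0.0]
force: [0.0, -0.3, -0.1]
grip_width: 48.2
grip_force: 41.6
```

Call:
arm_command([
  {"x":0.0,"y":0.0,"z":0.06,"roll":0.0},
  {"x":0.0,"y":0.0,"z":0.04,"roll":0.0},
  {"x":0.0,"y":0.0,"z":0.0,"roll":0.0},
  {"x":0.0,"y":0.0,"z":0.0,"roll":0.0},
])

```text
time_s: 14.57
position: [549.3, -4.2, 48.6]
orientation: [1.048, 2.96, 0.0]
force: [-2.0, 0.3, 6.4]
grip_width: 48.3
grip_force: 42.3
```

Call:
arm_command([
  {"x":0.0,"y":0.0,"z":0.0,"roll":0.0},
  {"x":0.0,"y":0.0,"z":0.0,"roll":0.0},
  {"x":0.0,"y":0.0,"z":0.0,"roll":0.0},
  {"x":0.0,"y":0.0,"z":0.0,"roll":0.0},
  {"x":0.0,"y":0.0,"z":0.0,"roll":0.0},
  {"x":0.0,"y":0.0,"z":-0.4,"roll":0.0},
  {"x":0.0,"y":0.0,"z":-0.8,"roll":0.0},
  {"x":0.0,"y":0.0,"z":-1.0,"roll":0.0},
  {"x":0.0,"y":0.0,"z":-1.0,"roll":0.0},
  {"x":0.0,"y":0.0,"z":0.0,"roll":0.0},
  {"x":0.0,"y":0.0,"z":0.0,"roll":0.0},
], gripper=0.0)

```text
time_s: 15.48
position: [550.2, -4.3, 129.6]
orientation: [1.047, 2.957, 0.001]
force: [0.3, 0.2, -0.4]
grip_width: 85.7
grip_force: 0.0
```

```bash
python3 -c "
from h import *
C,im=snap('wrist','w11.png')
go(561.3,235.3,125)"
```

```text
at [549.1  -4.2 128.2] t 15.5333 units [5.65 7.75 0.13]
```

Call:
arm_command([
  {"x":0.63,"y":0.86,"z":0.0,"roll":0.0},
  {"x":0.63,"y":0.86,"z":0.0,"roll":0.0},
  {"x":0.63,"y":0.86,"z":0.0,"roll":0.0},
  {"x":0.63,"y":0.86,"z":0.0,"roll":0.0},
  {"x":0.63,"y":0.86,"z":0.0,"roll":0.0},
  {"x":0.63,"y":0.86,"z":0.0,"roll":0.0},
  {"x":0.63,"y":0.86,"z":0.0,"roll":0.0},
  {"x":0.63,"y":0.86,"z":0.0,"roll":0.0},
  {"x":0.61,"y":0.87,"z":0.0,"roll":0.0},
  {"x":0.0,"y":0.0,"z":0.0,"roll":0.0},
  {"x":0.0,"y":0.0,"z":0.0,"roll":0.0},
])

```text
time_s: 16.45
position: [560.1, 236.3, 125.9]
orientation: [-1.044, -2.96, 0.003]
force: [-0.7, 0.4, -0.7]
grip_width: 85.4
grip_force: 0.0
```

```bash
python3 -c "
from h import *
C,im=snap('wrist','w12.png')
go(561.3,235.3,34)
g,s,c=nestpos(C,im,(561.3,235.3),20);print(g,s,c)
th=np.linspace(0,6.28,60)
for h in(20,0):
    r=proj(C,np.c_[561.3+16*np.cos(th),235.3+16*np.sin(th),0*th+h]);print(r.min(0),r.max(0))"
```

```text
at [560.1 235.2 126.1] t 16.5 units [-0.04  0.04  3.68]
[319.78911566 209.6247652 ] [300 187  41  44 996] [320.03313253 209.16967871]
[299.18028876 189.88711136] [340.39410562 228.52722961]
[300.74448809 182.82174794] [338.91593986 218.93989682]
```

Call:
arm_command([
  {"x":-0.1,"y":0.04,"z":0.8,"roll":0.0},
  {"x":0.0,"y":0.0,"z":1.0,"roll":0.0},
  {"x":0.0,"y":0.0,"z":1.0,"roll":0.0},
  {"x":0.0,"y":0.0,"z":0.6,"roll":0.0},
  {"x":0.0,"y":0.0,"z":0.28,"roll":0.0},
  {"x":0.0,"y":0.0,"z":0.0,"roll":0.0},
  {"x":0.0,"y":0.0,"z":0.0,"roll":0.0},
])

```text
time_s: 17.08
position: [563.9, 233.7, 35.6]
orientation: [-1.05, -2.961, 0.001]
force: [0.9, -0.1, 0.7]
grip_width: 85.3
grip_force: 0.0
```

Call:
arm_command([
  {"x":0.0,"y":0.0,"z":0.0,"roll":0.0},
  {"x":0.0,"y":0.0,"z":0.0,"roll":0.0},
  {"x":0.0,"y":0.0,"z":0.0,"roll":0.0},
  {"x":0.0,"y":0.0,"z":0.0,"roll":0.0},
  {"x":0.0,"y":0.0,"z":0.0,"roll":0.0},
  {"x":0.0,"y":0.0,"z":0.0,"roll":0.0},
  {"x":0.0,"y":0.0,"z":0.0,"roll":0.0},
  {"x":0.0,"y":0.0,"z":0.0,"roll":0.0},
  {"x":0.0,"y":0.0,"z":0.0,"roll":0.0},
  {"x":0.0,"y":0.0,"z":0.0,"roll":0.0},
  {"x":0.0,"y":0.0,"z":0.0,"roll":0.0},
], gripper=1.0)

```text
time_s: 18.0
position: [564.4, 235.0, 36.7]
orientation: [1.048, 2.96, 0.002]
force: [-0.1, 1.2, 6.6]
grip_width: 28.2
grip_force: 39.0
```

Call:
arm_command([
  {"x":0.0,"y":0.0,"z":-0.4,"roll":0.0},
  {"x":0.0,"y":0.0,"z":-0.8,"roll":0.0},
  {"x":0.0,"y":0.0,"z":-1.0,"roll":0.0},
  {"x":0.0,"y":0.0,"z":-1.0,"roll":0.0},
  {"x":0.0,"y":0.0,"z":0.0,"roll":0.0},
  {"x":0.0,"y":0.0,"z":0.0,"roll":0.0},
])

```text
time_s: 18.5
position: [564.6, 234.8, 117.4]
orientation: [1.047, 2.959, 0.003]
force: [0.8, 0.2, -1.1]
grip_width: 28.5
grip_force: 39.5
```

```bash
python3 -c "
from h import *
C,im=snap('wrist','w13.png')
go(461.5,67,115)
o=ctrl.get_obs()['position'];R=cv2.Rodrigues(np.array(ctrl.get_obs()['orientation'],float))[0]
th=np.linspace(0,6.28,80)
for dx in(-3,0,3):
    r=proj(C,np.c_[dx+16*np.cos(th),16*np.sin(th),0*th+36.7-20]@R.T+o); print(dx,r.min(0),r.max(0))
cv2.imwrite('pics/c13.png',cv2.resize(im[180:380,220:420],None,fx=3,fy=3))"
```

```text
at [563.5 234.5 115.9] t 18.55 units [-1.04 -7.77  0.03]
-3 [285.78901001 243.30743863] [348.95584638 298.14771201]
0 [285.57168575 237.7555862 ] [349.14814778 293.32613475]
3 [285.35230872 232.12925353] [349.34228214 288.44085997]
```

View pics/c13.png

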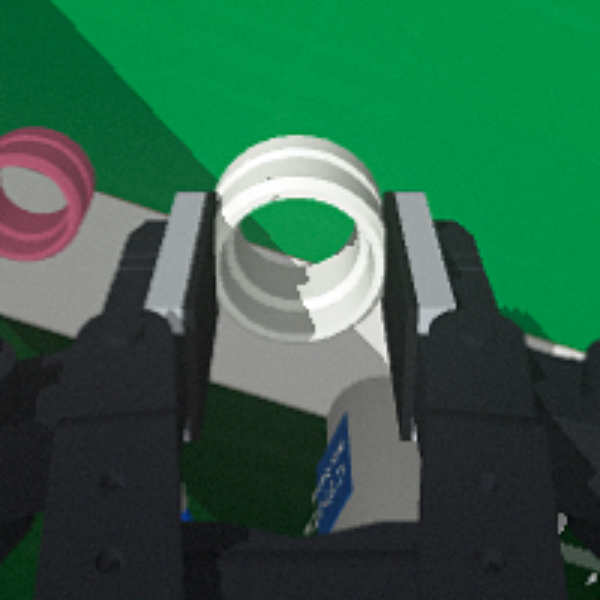

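The nest is held level and centred in the jaws, with its rim bottom at about (320,294). On to peg_1.

Call:
arm_command([
  {"x":-0.1,"y":-0.78,"z":0.0,"roll":0.0},
  {"x":-0.1,"y":-0.78,"z":0.0,"roll":0.0},
  {"x":-0.1,"y":-0.78,"z":0.0,"roll":0.0},
  {"x":-0.1,"y":-0.78,"z":0.0,"roll":0.0},
  {"x":-0.1,"y":-0.78,"z":0.0,"roll":0.0},
  {"x":-0.1,"y":-0.78,"z":0.0,"roll":0.0},
  {"x":-0.1,"y":-0.78,"z":0.0,"roll":0.0},
  {"x":-0.1,"y":-0.78,"z":0.0,"roll":0.0},
  {"x":-0.1,"y":-0.78,"z":0.0,"roll":0.0},
  {"x":-0.1,"y":-0.78,"z":0.0,"roll":0.0},
  {"x":0.0,"y":0.0,"z":0.0,"roll":0.0},
  {"x":0.0,"y":0.0,"z":0.0,"roll":0.0},
])

```text
time_s: 19.55
position: [459.2, 66.8, 114.5]
orientation: [-1.051, -2.958, 0.001]
force: [0.3, -0.1, 0.2]
grip_width: 28.1
grip_force: 39.5
```

```bash
python3 -c "
from h import *
go(461.5,67,48.7)"
```

```text
at [459.2  66.8 114.5] t 19.55 units [-0.07  0.07  2.63]
```

Call:
arm_command([
  {"x":-0.05,"y":0.06,"z":0.5,"roll":0.0},
  {"x":0.0,"y":0.0,"z":0.6,"roll":0.0},
  {"x":0.0,"y":0.0,"z":0.5,"roll":0.0},
  {"x":0.0,"y":0.0,"z":0.4,"roll":0.0},
  {"x":0.0,"y":0.0,"z":0.3,"roll":0.0},
  {"x":0.0,"y":0.0,"z":0.1,"roll":0.0},
  {"x":0.0,"y":0.0,"z":0.0,"roll":0.0},
  {"x":0.0,"y":0.0,"z":0.0,"roll":0.0},
])

```text
time_s: 20.22
position: [462.8, 67.9, 55.6]
orientation: [1.048, 2.961, 0.0]
force: [0.3, 0.9, 0.1]
grip_width: 28.5
grip_force: 39.5
```

Call:
arm_command([
  {"x":0.0,"y":0.0,"z":0.08,"roll":0.0},
  {"x":0.0,"y":0.0,"z":0.06,"roll":0.0},
  {"x":0.0,"y":0.0,"z":0.0,"roll":0.0},
])

```text
time_s: 20.47
position: [462.5, 67.6, 52.2]
orientation: [1.049, 2.961, 0.0]
force: [0.4, 0.2, -0.5]
grip_width: 28.3
grip_force: 39.5
```

Call:
arm_command([
  {"x":0.0,"y":0.0,"z":0.05,"roll":0.0},
  {"x":0.0,"y":0.0,"z":0.05,"roll":0.0},
  {"x":0.0,"y":0.0,"z":0.0,"roll":0.0},
  {"x":0.0,"y":0.0,"z":0.0,"roll":0.0},
])

```text
time_s: 20.8
position: [462.3, 67.6, 49.5]
orientation: [1.049, 2.961, -0.0]
force: [0.5, -0.2, -1.3]
grip_width: 28.1
grip_force: 39.5
```

Call:
arm_command([
  {"x":0.0,"y":0.0,"z":0.06,"roll":0.0},
  {"x":0.0,"y":0.0,"z":0.0,"roll":0.0},
  {"x":0.0,"y":0.0,"z":0.0,"roll":0.0},
])

```text
time_s: 21.05
position: [462.7, 67.5, 48.7]
orientation: [1.048, 2.961, 0.0]
force: [-1.4, -0.7, 5.0]
grip_width: 28.3
grip_force: 40.0
```

Call:
arm_command([
  {"x":0.0,"y":0.0,"z":0.0,"roll":0.0},
  {"x":0.0,"y":0.0,"z":0.0,"roll":0.0},
  {"x":0.0,"y":0.0,"z":0.0,"roll":0.0},
  {"x":0.0,"y":0.0,"z":0.0,"roll":0.0},
  {"x":0.0,"y":0.0,"z":0.0,"roll":0.0},
  {"x":0.0,"y":0.0,"z":-0.4,"roll":0.0},
  {"x":0.0,"y":0.0,"z":-0.8,"roll":0.0},
  {"x":0.0,"y":0.0,"z":-1.0,"roll":0.0},
  {"x":0.0,"y":0.0,"z":-1.0,"roll":0.0},
  {"x":0.0,"y":0.0,"z":-1.0,"roll":0.0},
  {"x":0.0,"y":0.0,"z":-1.0,"roll":0.0},
  {"x":0.0,"y":0.0,"z":0.0,"roll":0.0},
], gripper=0.0)

```text
time_s: 22.05
position: [465.4, 67.7, 182.6]
orientation: [1.046, 2.953, 0.005]
force: [0.7, -0.1, 0.6]
grip_width: 85.5
grip_force: 0.0
```

```bash
python3 -c "
from h import *
go(565,-222,180)"
```

```text
at [465.4  67.7 182.6] t 22.05 units [-10.39  -6.5    0.14]
```

Call:
arm_command([
  {"x":-0.8,"y":-0.5,"z":0.0,"roll":0.0},
  {"x":-0.8,"y":-0.5,"z":0.0,"roll":0.0},
  {"x":-0.8,"y":-0.5,"z":0.0,"roll":0.0},
  {"x":-0.8,"y":-0.5,"z":0.0,"roll":0.0},
  {"x":-0.8,"y":-0.5,"z":0.0,"roll":0.0},
  {"x":-0.8,"y":-0.5,"z":0.0,"roll":0.0},
  {"x":-0.8,"y":-0.5,"z":0.0,"roll":0.0},
  {"x":-0.8,"y":-0.5,"z":0.0,"roll":0.0},
  {"x":-0.8,"y":-0.5,"z":0.0,"roll":0.0},
  {"x":-0.8,"y":-0.5,"z":0.0,"roll":0.0},
  {"x":-0.8,"y":-0.5,"z":0.0,"roll":0.0},
  {"x":-0.8,"y":-0.5,"z":0.0,"roll":0.0},
  {"x":-0.8,"y":-0.5,"z":0.0,"roll":0.0},
  {"x":0.0,"y":0.0,"z":0.0,"roll":0.0},
  {"x":0.0,"y":0.0,"z":0.0,"roll":0.0},
])

```text
time_s: 23.3
position: [561.9, -223.1, 176.8]
orientation: [-1.051, -2.959, -0.001]
force: [-0.4, -0.0, 0.4]
grip_width: 85.1
grip_force: 0.0
```

```bash
python3 -c "
from h import *
C,im=snap('wrist','w14.png');print(ctrl.get_obs()['position'],yaw())
cv2.imwrite('pics/c14.png',cv2.resize(im[80:380,150:490],(680,600),interpolation=cv2.INTER_CUBIC))
hsv=cv2.cvtColor(im,cv2.COLOR_BGR2HSV);m=cv2.inRange(hsv,(100,130,60),(125,255,255))
n,l,s,c=cv2.connectedComponentsWithStats(m)
for i in range(1,n):
    if s[i,4]>300: print(s[i],c[i])
"
```

```text
[ 561.48991509 -221.98412509  176.89153501] 50.94815174686572
[ 273   93   83  157 5679] [313.17679169 161.30269414]
[ 575  143   65  230 2717] [602.92050055 259.80309165]
[   0  267   67   61 1488] [ 24.7936828  293.41196237]
```

View pics/c14.png

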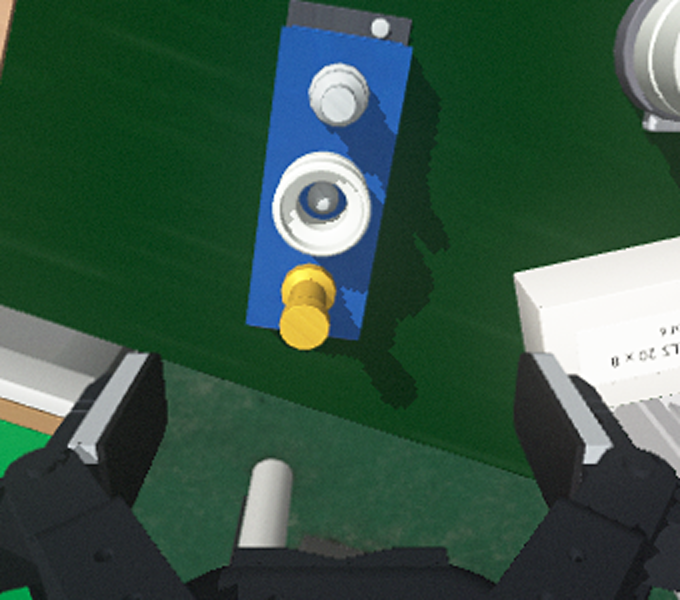

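The picture shows the stand clear on both sides. nest_2's rim centre is at full-frame (310.5,182.5), the steel punch top at (319,131) and the brass punch top at (302,243.5). There's a white box about 100 mm to the right.

```bash
python3 -c "
from h import *
C=cam('wrist');a=lambda d:np.degrees(np.arctan2(d[1],d[0])).round(1)
n=ray(C,[[310.8,182.5]],50)[0];b=ray(C,[[319,131]],68)[0];p=ray(C,[[302,243.5]],66)[0]
E=ray(C,[[290.5,93.5],[273.5,242.5],[356,102.5],[330,250]],24)
print(n,b,p,np.linalg.norm(b-p),'mid',(b+p)/2);print('angles',a(p-b),a(E[1]-E[0]),a(E[3]-E[2]),'lens',np.linalg.norm(E[1]-E[0]),np.linalg.norm(E[3]-E[2]),np.linalg.norm(E[0]-E[2]),E.mean(0))
w=ray(C,[[286.5,182],[335.5,182]],50);print(np.linalg.norm(w[0]-w[1]))
print('box',ray(C,[[408,217]],40));go(*n[:2],130)"
```

```text
[ 545.71920821 -218.32474295   50.        ] [ 516.06746144 -185.50964856   68.        ] [ 578.1816193  -253.99054543   66.        ] 92.47595278050525 mid [ 547.12454037 -219.750097     67.        ]
angles -47.8 -47.5 -47.4 lens 139.4404831293612 140.32954489303785 55.57758126991729 [ 547.91942574 -219.88978938   24.        ]
40.39411292258953
box [[ 626.99744308 -173.14177341   40.        ]]
at [ 561.5 -222.   176.9] t 23.35 units [ 0.58 -0.28  1.88]
```

Call:
arm_command([
  {"x":0.0,"y":0.0,"z":0.0,"roll":0.9},
  {"x":0.0,"y":0.0,"z":0.0,"roll":0.8},
  {"x":0.0,"y":0.0,"z":0.0,"roll":0.0},
  {"x":0.0,"y":0.0,"z":0.0,"roll":0.0},
])

```text
time_s: 23.68
position: [561.6, -221.0, 177.9]
orientation: [-1.261, -2.876, -0.001]
force: [-0.0, -0.1, -0.4]
grip_width: 85.4
grip_force: 0.0
```

```bash
python3 -c "
from h import *
print(yaw());go(546.7,-219,62)"
```

```text
42.657723457648295
at [ 561.6 -221.   177.9] t 23.6833 units [ 0.46 -0.38  4.64]
```

Call:
arm_command([
  {"x":0.23,"y":-0.19,"z":0.4,"roll":0.0},
  {"x":0.23,"y":-0.19,"z":0.8,"roll":0.0},
  {"x":0.0,"y":0.0,"z":0.8,"roll":0.0},
  {"x":0.0,"y":0.0,"z":0.4,"roll":0.0},
  {"x":0.0,"y":0.0,"z":0.0,"roll":0.0},
  {"x":0.0,"y":0.0,"z":0.0,"roll":0.0},
])

```text
time_s: 24.18
position: [547.5, -219.9, 117.9]
orientation: [-1.264, -2.876, -0.0]
force: [0.0, -0.3, 0.6]
grip_width: 85.5
grip_force: 0.0
```

```bash
python3 -c "
from h import *
C,im=snap('wrist','w15.png');go(546.7,-219,62)
th=np.linspace(0,6.28,80);r=proj(C,np.c_[546.7+20.5*np.cos(th),-219+20.5*np.sin(th),0*th+50]);print(r.min(0),r.max(0))
g,s,c=nestpos(C,im,(546.7,-219),50);print(g,s,c)"
```

```text
at [ 548.1 -220.3  118.7] t 24.2333 units [ 0.08 -0.01  2.27]
[288.40737626 196.21513837] [350.91148118 253.72875092]
[319.65296184 225.92861339] [ 288  189   62   67 3102] [318.56995487 222.73855577]
```

Call:
arm_command([
  {"x":0.02,"y":0.0,"z":0.7,"roll":0.0},
  {"x":0.0,"y":0.0,"z":0.7,"roll":0.0},
  {"x":0.0,"y":0.0,"z":0.5,"roll":0.0},
  {"x":0.0,"y":0.0,"z":0.3,"roll":0.0},
  {"x":0.0,"y":0.0,"z":0.0,"roll":0.0},
  {"x":0.0,"y":0.0,"z":0.0,"roll":0.0},
])

```text
time_s: 24.73
position: [547.7, -220.1, 63.8]
orientation: [1.265, 2.874, -0.0]
force: [-0.4, -0.5, -0.0]
grip_width: 85.3
grip_force: 0.0
```

Call:
arm_command([
  {"x":0.0,"y":0.0,"z":0.0,"roll":0.0},
  {"x":0.0,"y":0.0,"z":0.0,"roll":0.0},
  {"x":0.0,"y":0.0,"z":0.0,"roll":0.0},
  {"x":0.0,"y":0.0,"z":0.0,"roll":0.0},
  {"x":0.0,"y":0.0,"z":0.0,"roll":0.0},
  {"x":0.0,"y":0.0,"z":0.0,"roll":0.0},
  {"x":0.0,"y":0.0,"z":0.0,"roll":0.0},
  {"x":0.0,"y":0.0,"z":0.0,"roll":0.0},
  {"x":0.0,"y":0.0,"z":0.0,"roll":0.0},
  {"x":0.0,"y":0.0,"z":0.0,"roll":0.0},
  {"x":0.0,"y":0.0,"z":0.0,"roll":0.0},
], gripper=1.0)

```text
time_s: 25.65
position: [547.5, -220.1, 64.2]
orientation: [1.265, 2.874, -0.0]
force: [-1.1, -0.6, 5.4]
grip_width: 38.7
grip_force: 39.9
```

Call:
arm_command([
  {"x":0.0,"y":0.0,"z":-0.2,"roll":0.0},
  {"x":0.0,"y":0.0,"z":-0.4,"roll":0.0},
  {"x":0.0,"y":0.0,"z":-0.6,"roll":0.0},
  {"x":0.0,"y":0.0,"z":-0.8,"roll":0.0},
  {"x":0.0,"y":0.0,"z":-0.8,"roll":0.0},
  {"x":0.0,"y":0.0,"z":-0.4,"roll":0.0},
  {"x":0.0,"y":0.0,"z":0.0,"roll":0.0},
  {"x":0.0,"y":0.0,"z":0.0,"roll":0.0},
])

```text
time_s: 26.32
position: [547.1, -219.9, 143.5]
orientation: [1.265, 2.875, -0.0]
force: [0.9, -1.1, -0.2]
grip_width: 38.1
grip_force: 40.4
```

Call:
arm_command([
  {"x":0.0,"y":0.0,"z":0.0,"roll":-0.8},
  {"x":0.0,"y":0.0,"z":0.0,"roll":-0.9},
  {"x":0.0,"y":0.0,"z":0.0,"roll":0.0},
  {"x":0.0,"y":0.0,"z":0.0,"roll":0.0},
])

```text
time_s: 26.65
position: [546.3, -219.5, 141.7]
orientation: [-1.051, -2.958, -0.001]
force: [0.2, -0.2, -0.8]
grip_width: 38.9
grip_force: 40.4
```

```bash
python3 -c "
from h import *
C,im=snap('wrist','w16.png');print(yaw(),ctrl.get_obs()['grip_width']);go(501.5,34.8,135)
C2,s=snap('side','s2.png');C3,q=snap('scene','q2.png')"
```

```text
50.89498082132702 38.570598111967385
at [ 546.5 -219.5  141.9] t 26.7 units [7.81 6.76 0.29]
```

Call:
arm_command([
  {"x":0.78,"y":0.68,"z":0.0,"roll":0.0},
  {"x":0.78,"y":0.68,"z":0.0,"roll":0.0},
  {"x":0.78,"y":0.68,"z":0.0,"roll":0.0},
  {"x":0.78,"y":0.68,"z":0.0,"roll":0.0},
  {"x":0.78,"y":0.68,"z":0.0,"roll":0.0},
  {"x":0.78,"y":0.68,"z":0.0,"roll":0.0},
  {"x":0.78,"y":0.68,"z":0.0,"roll":0.0},
  {"x":0.78,"y":0.68,"z":0.0,"roll":0.0},
  {"x":0.78,"y":0.68,"z":0.0,"roll":0.0},
  {"x":0.78,"y":0.68,"z":0.0,"roll":0.0},
  {"x":0.0,"y":0.0,"z":0.0,"roll":0.0},
  {"x":0.0,"y":0.0,"z":0.0,"roll":0.0},
  {"x":0.0,"y":0.0,"z":0.0,"roll":0.0},
])

```text
time_s: 27.88
position: [502.8, 34.6, 143.1]
orientation: [1.048, 2.961, -0.001]
force: [-0.1, -0.6, -0.2]
grip_width: 38.5
grip_force: 40.4
```

```bash
python3 -c "
from h import *
C,im=snap('wrist','w17.png');go(502,34.7,52.2)
o=ctrl.get_obs()['position'];R=cv2.Rodrigues(np.array(ctrl.get_obs()['orientation'],float))[0]
th=np.linspace(0,6.28,80)
for dx in(-3,0,3):
    r=proj(C,np.c_[dx+20.5*np.cos(th),20.5*np.sin(th),0*th+40.2-26]@R.T+o); print(dx,r.min(0),r.max(0))
g=im[:,:,:].min(2); col=g[220:345,305:335].mean(1).astype(int); print(list(zip(range(220,345,3),col[::3])))
"
```

```text
at [502.9  34.3 143.1] t 27.9333 units [ 0.04 -0.01  3.64]
-3 [277.50346899 240.4454601 ] [360.28089225 311.83565761]
0 [277.2312056 234.6809896] [360.55690275 307.04431858]
3 [276.95632579 228.83721344] [360.83561722 302.18840541]
[(220, np.int64(230)), (223, np.int64(234)), (226, np.int64(246)), (229, np.int64(231)), (232, np.int64(230)), (235, np.int64(227)), (238, np.int64(253)), (241, np.int64(249)), (244, np.int64(202)), (247, np.int64(184)), (250, np.int64(221)), (253, np.int64(244)), (256, np.int64(239)), (259, np.int64(209)), (262, np.int64(234)), (265, np.int64(111)), (268, np.int64(160)), (271, np.int64(179)), (274, np.int64(207)), (277, np.int64(210)), (280, np.int64(212)), (283, np.int64(223)), (286, np.int64(233)), (289, np.int64(233)), (292, np.int64(231)), (295, np.int64(211)), (298, np.int64(194)), (301, np.int64(193)), (304, np.int64(217)), (307, np.int64(195)), (310, np.int64(240)), (313, np.int64(227)), (316, np.int64(223)), (319, np.int64(223)), (322, np.int64(222)), (325, np.int64(239)), (328, np.int64(243)), (331, np.int64(237)), (334, np.int64(244)), (337, np.int64(202)), (340, np.int64(180)), (343, np.int64(195))]
```

Call:
arm_command([
  {"x":0.06,"y":0.0,"z":0.5,"roll":0.0},
  {"x":0.0,"y":0.0,"z":0.8,"roll":0.0},
  {"x":0.0,"y":0.0,"z":0.8,"roll":0.0},
  {"x":0.0,"y":0.0,"z":0.6,"roll":0.0},
  {"x":0.0,"y":0.0,"z":0.4,"roll":0.0},
  {"x":0.0,"y":0.0,"z":0.2,"roll":0.0},
  {"x":0.0,"y":0.0,"z":0.0,"roll":0.0},
  {"x":0.0,"y":0.0,"z":0.0,"roll":0.0},
])

```text
time_s: 28.6
position: [501.8, 35.2, 60.7]
orientation: [1.05, 2.96, -0.0]
force: [0.8, -0.6, -0.9]
grip_width: 38.5
grip_force: 40.4
```

Call:
arm_command([
  {"x":0.0,"y":0.0,"z":0.1,"roll":0.0},
  {"x":0.0,"y":0.0,"z":0.08,"roll":0.0},
  {"x":0.0,"y":0.0,"z":0.0,"roll":0.0},
])

```text
time_s: 28.85
position: [501.5, 35.8, 56.3]
orientation: [1.049, 2.961, 0.0]
force: [0.5, -0.5, -0.6]
grip_width: 38.7
grip_force: 40.4
```

Call:
arm_command([
  {"x":0.0,"y":0.0,"z":0.06,"roll":0.0},
  {"x":0.0,"y":0.0,"z":0.04,"roll":0.0},
  {"x":0.0,"y":0.0,"z":0.0,"roll":0.0},
  {"x":0.0,"y":0.0,"z":0.0,"roll":0.0},
])

```text
time_s: 29.18
position: [501.3, 36.0, 53.6]
orientation: [1.048, 2.961, 0.0]
force: [-0.6, 0.2, -0.9]
grip_width: 38.5
grip_force: 40.4
```

Call:
arm_command([
  {"x":0.0,"y":0.0,"z":0.06,"roll":0.0},
  {"x":0.0,"y":0.0,"z":0.04,"roll":0.0},
  {"x":0.0,"y":0.0,"z":0.0,"roll":0.0},
  {"x":0.0,"y":0.0,"z":0.0,"roll":0.0},
])

```text
time_s: 29.52
position: [501.6, 36.0, 52.1]
orientation: [1.048, 2.961, 0.0]
force: [-2.7, 0.2, 8.6]
grip_width: 39.0
grip_force: 41.3
```

Call:
arm_command([
  {"x":0.0,"y":0.0,"z":0.0,"roll":0.0},
  {"x":0.0,"y":0.0,"z":0.0,"roll":0.0},
  {"x":0.0,"y":0.0,"z":0.0,"roll":0.0},
  {"x":0.0,"y":0.0,"z":0.0,"roll":0.0},
  {"x":0.0,"y":0.0,"z":0.0,"roll":0.0},
  {"x":0.0,"y":0.0,"z":-0.4,"roll":0.0},
  {"x":0.0,"y":0.0,"z":-0.8,"roll":0.0},
  {"x":0.0,"y":0.0,"z":-1.0,"roll":0.0},
  {"x":0.0,"y":0.0,"z":-1.0,"roll":0.0},
  {"x":-0.6,"y":0.0,"z":-1.0,"roll":0.0},
  {"x":-0.6,"y":0.0,"z":-1.0,"roll":0.0},
  {"x":-0.6,"y":0.0,"z":-1.0,"roll":0.0},
  {"x":-0.6,"y":0.0,"z":-1.0,"roll":0.0},
  {"x":-0.6,"y":0.0,"z":0.0,"roll":0.0},
  {"x":0.0,"y":0.0,"z":0.0,"roll":0.0},
  {"x":0.0,"y":0.0,"z":0.0,"roll":0.0},
], gripper=0.0)

```text
time_s: 30.85
position: [559.3, -11.5, 230.2]
orientation: [-1.049, -2.959, 0.0]
force: [-1.1, 0.6, -0.8]
grip_width: 85.6
grip_force: 0.0
```

```bash
python3 - <<'E'
from h import *
C,im=snap('wrist','w18.png');print(ctrl.get_obs()['position'],ctrl.get_obs()['force'])
gr=cv2.cvtColor(im,cv2.COLOR_BGR2GRAY);gx=cv2.GaussianBlur(gr,(0,0),1).astype(float)
pe=np.array([[462,67.3],[502,34.9],[548.5,-4],[603,-49]]);th=np.linspace(0,2*np.pi,180,endpoint=False)
def samp(cx,cy,r,h):
    p=proj(C,np.c_[cx+r*np.cos(th),cy+r*np.sin(th),0*th+h]).astype(np.float32)
    return cv2.remap(gx.astype(np.float32),p[:,0].reshape(-1,1),p[:,1].reshape(-1,1),cv2.INTER_LINEAR).ravel()
# outer rim fit: bright just inside vs darker just outside, over centre and top height
for (x,y),H,d in zip(pe,(20,26,32,38),(32,41,50,60)):
    best=max(((np.median(samp(x+dx,y+dy,d/2-1.2,12+H+dz)-samp(x+dx,y+dy,d/2+1.2,12+H+dz)),np.mean(samp(x+dx,y+dy,d/2-1.2,12+H+dz)-samp(x+dx,y+dy,d/2+1.2,12+H+dz)),dx,dy,dz) for dx in range(-8,9) for dy in range(-8,9) for dz in(-4,0,4,8)),key=lambda t:t[1])
    print(np.round(best,1),proj(C,[[x,y,12+H]])[0].round())
E
```

```text
[558.41383206 -11.04228272 229.64820952] [-0.151557   -0.41072672  0.02644614]
[65.6 55.7  0.   0.   0. ] [319.  49.]
[79.4 90.5  0.   1.  -4. ] [320. 105.]
[86.9 88.4 -2.   2.   4. ] [319. 168.]
[111.2  86.4   1.   -2.   -4. ] [318. 234.]
```

All four nests are centred on their pegs to within about 3 mm. Next I'll compare the punches with the first picture and hand in.

```bash
python3 - <<'E'
from h import *
C,im=snap('side','s3.png');a=cv2.imread('pics/side0.png')
for n,(x,y) in(('steel',(312,269)),('brass',(353,288))):
    t=a[y-11:y+11,x-7:x+7];r=cv2.matchTemplate(im[y-25:y+25,x-20:x+20],t,cv2.TM_CCOEFF_NORMED);_,v,_,l=cv2.minMaxLoc(r);print(n,v,l[0]-13,l[1]-14)
E
```

```text
steel 0.9997972846031189 0 0
brass 0.983051598072052 0 0
```

```bash
python3 -c "
from h import *
print(ctrl.job_done())"
```

```text
the job is handed in; nothing more can be done
None
```

I placed all four nests on their pegs in order of size, checked by wrist camera to within about 3 mm of the peg centres, left both punches standing where they were, and handed the job in at about 31 s; the judge's verdict was not shown.

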